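Proof-load a crimped link on the spring pull tester

ROBOT

A 7-joint arm with a two-finger parallel gripper is mounted at the origin on a cart in front of the work surface, level with it; the furniture and walls round the work are solid. World frame = base frame: x ahead of the robot, y to its left, z up, the work surface at z = 0. Lengths are in m, angles in rad, forces in N, time in s.
With the tool pointing down it reaches from about 0.425 to 0.925 m from the base axis. Payload 6.8 kg.
Tool frame: the origin (TCP) lies between the finger pads; the fingertips stand finger_overhang ahead of it and the grasp point (between the pads) lies 6 mm ahead of it (finger_overhang is the distance from the TCP to the fingertips, in m); z points along the fingers, y is the line along which they close (so a half turn about z gives the same grasp; the last joint's range is limited). The gripper opens to 85 mm and grips with 20 to 120 N. Pads are 22 mm wide; open, the fingers measure 114 mm over their backs; the gripper's body (76 mm by 85 mm) begins 54 mm behind the grasp point. The pads swing forward as they close: fully open they stand 13 mm farther back than shut.
Start: joints at [-1.422, 0.477, 0.022, 1.555, -0.011, 1.109, -0.083], TCP at [0.171, 0.653, 0.256] pointing down, gripper open.
Joint ranges: [-2.96, 2.96], [-0.34, 2.1], [-1.41, 1.46], [0.24, 2.44], [-1.37, 4.51], [0.17, 1.92], [-2.96, 2.96]. Speed limits (rad/s): [2.39, 2.39, 3.14, 3.14, 3.14, 3.14, 3.14].

INTERFACE

Orientations are given as a unit quaternion [w, x, y, z].
In Python, from station import * gives the robot as it stands.
- The arm moves only by the tool drive_tool, never from a script. Its argument "increments" is a list of rows, each an object of numbers: "claw": the finger opening in m, from 0 to 0.0854; "dx", "dy", "dz": the shift along the tool's x, y, z in m; "wx", "wy", "wz": the turn, a rotation vector about the tool's x, y, z in degrees. A call has 1 to 20 rows; each row shifts and turns the commanded pose from where the row before left it, along the tool's axes as they then stand; what a row does not reach is not made up. A row lasts 1/8 s, in which the tool goes at most 62.5 mm and 10.7 degrees, less where a joint would pass 70% of its speed; a pose out of reach is approached as far as the arm can. A call with a gripper value outside its range is refused whole. The fingers move at their own pace and stop on an object; "newtons" is the grip in N (left out, the last holds). Time passes only in rows, so rows that do not move let the fingers close. It gives the time, the measured TCP pose, the force, the opening and the grip force at its end, in the units of the state.
- get_obs(): the state, without advancing time (a new reading comes with each control period).
- read_camera(name): name is "side" or "top" or "wrist"; returns (picture, depth): 420x560x3 uint8, red, green, blue; 420x560 float32, m along the optical axis (not along the pixel's ray), 0 where there is no reading.
- calibration(name): a dict with "intrinsics" (3x3 intrinsics, pixels), "R" (3x3) and "t" (3): a world point X has camera coordinates R X + t; the wrist camera has in their place "mount" (4x4, takes a point from camera to tool coordinates, whose origin is the TCP and whose axes are the flange's). Camera axes: x right, y down, z forward; pixel columns grow to the right and rows downward; lengths in m; the calibration is good to about 2 mm. A picture is of the moment at which its call begins: read the wrist's pose just before it. calibration takes no time and is no camera call.
- hand_in(): hands the job in; it is judged then, once.
The state is a dict: "t": time; "q": joint angles; "joint_vel": joint speeds; "joint_torque": joint torques, N m; "eef_pos": TCP position; "tool_rot": TCP orientation; "contact_force": force on the tool from outside, world axes, zero at the start; "torque": the same for the moment, N m; "gripper_width": opening from 0.0 (shut) to 1.0 (fully open); "grasp_force": force on a finger pad.
Only numpy, scipy, OpenCV 4.12 (cv2) and the standard library are available. Lean on these libraries where they do the work, as an engineer would, in place of code of your own. Each camera call takes 0.05 s, during which the arm holds its last target. There are 200 camera calls.

TASK

Proof-load the crimped link on the spring pull tester: lay the link over the tester's two pins and press it down until it lies level on both seats, then let go of it. Then draw the tester's handle out against its spring until the whole of the broad dark band on the rod just shows at the mouth of the tube, without pulling the band well clear of the mouth, and finish while holding the handle there, so that the link carries the load. Leave the die block, side cutters and marker pen where they are.

Things in the scene. Friction and masses are not known exactly. Their poses are not given: they have to be found in the camera images.
- tester: Spring pull tester, screwed to the bench; grey base plate 36 x 156 mm, top at 12 mm. Origin on the bench top; its +y is the pull line, from the fixed pin to the handle, +z up. On the line x = 0: anchor pin at y -80 mm, carriage pin at y -24 at rest, spring tube (22 mm thick, collar 26) from y -7 to +58, then rod and handle. Base from y -100 to +56. A stop 24 mm high stands at y -50.
- anchor: Fixed anchor of the tester: dark block, its top is a seat 18 mm (x) by 22 mm (y) with a pin. Origin on the pin's axis at seat height, z 40 mm; axes as the tester's. The pin is 8 mm thick, straight for 10 mm above the seat, then a 6 mm cone; tip at z 56 mm.
- carriage_pin (a point): The same seat and pin on the sliding carriage: point on the pin's axis at seat height, z 40 mm. At rest 56 mm from the anchor pin along the tester's +y.
- link: Crimped link, loose, 35 to 70 g, flat on the bench: two copper ring tongues 4 mm thick (24 mm across, holes 12 mm, 56 mm between hole centres along its y), joined by a steel crimp sleeve 22 mm wide (x), 26 mm long, 9 mm high; 80 mm long in all, both ends alike. Origin mid-underside, z up. Seated: underside at z 40 mm, pins up through both holes, sleeve free between the seats (34 mm gap).
- carriage (a joint): Slide of the carriage (with its pin, tube and rod) along the tester's +y, m: 0 at rest, stop at 0.012; a light spring (about 1 N) holds it at 0. When the handle is pulled it moves first: with the link on, some 4 mm until the link is tight; without it, to the stop.
- rod (a joint): How far the rod (10 mm thick) is drawn out of the tube, m: 0 at rest to 0.062. Spring 4.4 N at 0 plus 220 N/m: about 13 N at the mark; it pulls back if let go. The rod has three fine rings and, behind them, one broad dark band 8 mm wide, which begins to show at 0.032 and just shows whole at 0.040, the mark. At 0.050 the link is overloaded.
- tube_mouth (a point): Centre of the mouth of the spring tube (dark collar) where the rod comes out, height 44 mm; moves with the carriage.
- handle: Black spool-shaped pull handle on the rod's end. Origin at its middle, on the rod's axis, z 44 mm, 31 mm from the tube mouth at rest; axes as the tester's. Waist 24 mm thick and 32 mm long (along y) between two flanges 34 mm thick and 5 mm long. Grip the waist from above with a finger on either side (closing along x); free below down to the bench.
- die: Spare die block, 44 x 62 x 35 mm, loose bystander on the bench. Origin under its centre.
- cutters: Side cutters, 50 x 118 x 14 mm, loose bystander. Origin under its centre.
- marker: Marker pen, 119 mm long, 17 mm thick, loose bystander. Origin under its centre.

How it is judged:
By the outcome, as a careful person would: the job done as asked, in the order asked, and still so for the second after the job is handed in, while the arm keeps its last pose, push and grip.
It also fails if it takes over 54 s, if anything falls off the work surface, if the arm or the gripper's body presses on something with over 40 N, if the wrist force passes 120 N, or if a joint passes its speed limit or range.

## Working session

There is one attempt and no reset: what is moved stays moved. The work goes in short steps, Python scripts to look and compute and a tool call to move; the robot and the scene stay as the last step left them, time stands still between calls to the robot, and variables do not carry over. Pictures are saved under pics/ and viewed, at most 10 in all, crops included, and the job is handed in when it is done.

Besides the shell and the picture viewer there is one more tool, called after "Emit:" by a JSON object that holds its "api" and its "payload". drive_tool: Moves the arm, as the interface text tells. Its arguments: {"type":"object","properties":{"increments":{"type":"array","items":{"type":"object","properties":{"claw":{"type":"number"},"dx":{"type":"number"},"dy":{"type":"number"},"dz":{"type":"number"},"wx":{"type":"number"},"wy":{"type":"number"},"wz":{"type":"number"}}}},"newtons":{"type":"number"}},"required":["increments"]}

```bash
mkdir -p pics; ls
python3 - <<'E'
from station import *
import cv2,numpy as np
o=get_obs();print(o)
for n in("top","side"):
    p,d=read_camera(n);cv2.imwrite(f"pics/{n}0.png",p[:,:,::-1]);np.save(f"pics/{n}0.npy",d)
    c=calibration(n);print(n,c)
print(calibration("wrist"))
E
```

```text
pics
{'t': 0.0, 'q': array([-1.42210503,  0.47782382,  0.02232621,  1.55647487, -0.01150293,
        1.10928836, -0.08310104]), 'joint_vel': array([-0.00048014,  0.00106444,  0.00115624,  0.0010063 ,  0.00064081,
       -0.00024891, -0.00022076]), 'joint_torque': array([-4.51915248e-04, -5.96455657e+01,  1.60789534e+00, -2.81191313e+01,
        1.24386919e-02,  9.64267325e-03, -3.52686435e-06]), 'eef_pos': array([0.17129734, 0.65232708, 0.25529962]), 'tool_rot': array([-5.41805281e-05,  1.28027719e-01,  9.91770151e-01, -9.31650321e-04]), 'contact_force': array([ 0.00361457, -0.29832682, -0.17724214]), 'torque': array([ 0.03045282, -0.02821821, -0.02686797]), 'grasp_force': 0.0, 'gripper_width': 0.998485001816453}
top {'intrinsics': array([[545.03121174,   0.        , 278.57431904],
       [  0.        , 545.03121174, 214.30597795],
       [  0.        ,   0.        ,   1.        ]]), 'R': array([[ 0.01999773, -0.99963382,  0.01822965],
       [-0.9923329 , -0.02206934, -0.12160737],
       [ 0.12196516, -0.01565801, -0.99241087]]), 't': array([0.04459788, 0.51940856, 1.22152295])}
si
[... 197 characters left out ...]
, -0.3086998 , -0.02546114],
       [-0.1710375 , -0.45471722, -0.8740586 ],
       [ 0.2582441 ,  0.83542605, -0.48515286]]), 't': array([-0.47073732,  0.17130496,  0.70399103])}
{'intrinsics': array([[334.83515554,   0.        , 276.43763073],
       [  0.        , 334.83515554, 211.85891471],
       [  0.        ,   0.        ,   1.        ]]), 'mount': array([[-2.20634870e-04, -9.60122755e-01, -2.79578694e-01,
         6.99715451e-02],
       [ 9.99999976e-01, -2.11071592e-04, -6.43118629e-05,
        -1.78231632e-04],
       [ 2.73616290e-06, -2.79578702e-01,  9.60122778e-01,
        -1.17698849e-01],
       [ 0.00000000e+00,  0.00000000e+00,  0.00000000e+00,
         1.00000000e+00]])}
```

View pics/top0.png

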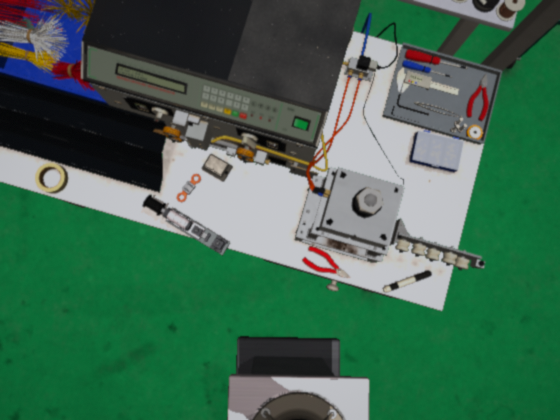

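View pics/side0.png

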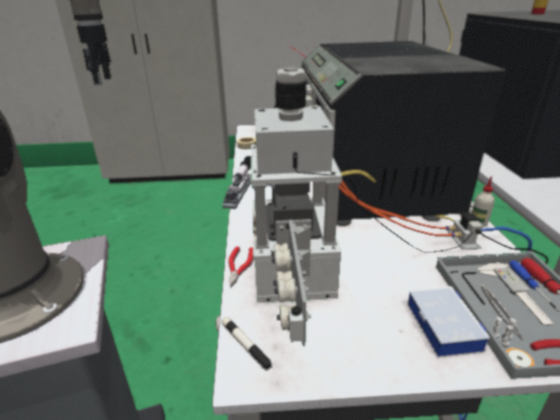

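The top view shows the tester from its handle at (152,203) to the anchor at about (222,243). The link is at (189,187), the die at (215,166), the cutters at (325,262) and the marker at (407,281). The side view shows the tester only partly, at (240,180).

```bash
cat > h.py <<'E'
import numpy as np,cv2
from station import *
from scipy.spatial.transform import Rotation as Rn
def toolT(o):
    T=np.eye(4);q=o["tool_rot"];T[:3,:3]=Rn.from_quat([q[1],q[2],q[3],q[0]]).as_matrix();T[:3,3]=o["eef_pos"];return T
def cam(n,o=None):
    "K, camera->world 4x4"
    c=calibration(n);K=c["intrinsics"]
    if n=="wrist": return K,toolT(o)@c["mount"]
    T=np.eye(4);T[:3,:3]=c["R"].T;T[:3,3]=-c["R"].T@c["t"];return K,T
def ray(K,T,u,v,z):
    "world point on plane height z"
    d=T[:3,:3]@np.linalg.solve(K,[u,v,1]);s=(z-T[2,3])/d[2];return T[:3,3]+s*d
def pt(K,T,u,v,dep):
    return (T@np.r_[np.linalg.solve(K,[u,v,1])*dep,1])[:3]
def proj(K,T,X):
    c=np.linalg.inv(T)@np.r_[X,1];p=K@c[:3];return p[:2]/p[2]
E
python3 - <<'E'
from h import *
K,T=cam("top");d=np.load("pics/top0.npy")
for n,u,v,z in[("handle",152,203,.044),("anchor",222,243,.04),("link+",195,179,.003),("link-",183,196,.003),("die",215,166,.035)]:
    print(n,ray(K,T,u,v,z).round(3),pt(K,T,u,v,d[v,u]).round(3))
for u,v in [(130,110),(100,70),(120,150),(140,165),(165,130),(175,135),(200,130),(240,150),(260,155),(300,160),(160,160),(150,140),(90,150),(50,180)]: print(u,v,pt(K,T,u,v,d[v,u]).round(3))
im=cv2.imread("pics/top0.png")[130:270,120:260]
cv2.imwrite("pics/topc.png",cv2.resize(im,(600,600),interpolation=cv2.INTER_CUBIC))
E
```

```text
handle [0.536 0.344 0.044] [0.535 0.342 0.053]
anchor [0.449 0.182 0.04 ] [0.449 0.182 0.043]
link+ [0.601 0.254 0.003] [ 0.602  0.255 -0.   ]
link- [0.56  0.281 0.003] [0.56  0.281 0.005]
die [0.627 0.205 0.035] [0.627 0.205 0.037]
130 110 [0.719 0.376 0.152]
100 70 [0.743 0.392 0.31 ]
120 150 [0.654 0.419 0.059]
140 165 [0.624 0.376 0.04 ]
165 130 [0.675 0.299 0.159]
175 135 [0.665 0.278 0.157]
200 130 [0.652 0.214 0.248]
240 150 [0.637 0.141 0.154]
260 155 [0.632 0.099 0.134]
300 160 [0.618 0.015 0.157]
160 160 [0.631 0.325 0.068]
150 140 [0.669 0.343 0.096]
90 150 [0.658 0.495 0.033]
50 180 [ 0.592  0.597 -0.004]
```

View pics/topc.png

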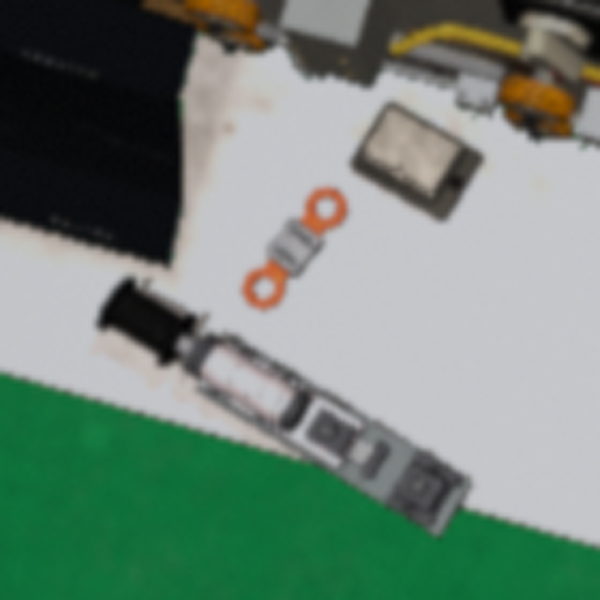

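In the enlarged crop the link's holes are at (325,208) and (264,288), the anchor pin is at about (424,487), the carriage pin is at (325,430), and the handle is at (150,318). Next I'll move over the link for a close wrist view.

Emit:
{"api": "drive_tool", "payload": {"increments": [{"dx": -0.031,"dy": -0.0168},{"dx": -0.031,"dy": -0.0168},{"dx": -0.031,"dy": -0.0168},{"dx": -0.031,"dy": -0.0168},{"dx": -0.031,"dy": -0.0168},{"dx": -0.031,"dy": -0.0168},{"dx": -0.031,"dy": -0.0168},{"dx": -0.031,"dy": -0.0168},{"dx": -0.031,"dy": -0.0168},{"dx": -0.031,"dy": -0.0168},{"dx": -0.031,"dy": -0.0168},{"dx": -0.031,"dy": -0.0168},{"dx": -0.031,"dy": -0.0168},{"dx": -0.031,"dy": -0.0168},{"dx": -0.031,"dy": -0.0168},{"dx": -0.031,"dy": -0.0168},{"wz": 9},{"wz": 9},{}]}}

```text
schema error: expected keys claw, dx, dy, dz, wx, wy, wz
```

```bash
cat > snap.py <<'E'
import sys;from h import *
n=sys.argv[1];o=get_obs()
p,d=read_camera("wrist");cv2.imwrite(f"pics/{n}.png",p[:,:,::-1]);np.savez(f"pics/{n}.npz",d=d,T=toolT(o))
t=toolT(o);print(o["t"],o["eef_pos"].round(4),"yaw y",np.degrees(np.arctan2(t[1,1],t[0,1])).round(2),"z",t[:3,2].round(4),"F",o["contact_force"].round(2),o["grasp_force"],o["gripper_width"],o["q"].round(2))
E
python3 snap.py w1
```

```text
0.1 [0.1714 0.6524 0.2554] yaw y 75.28 z [-3.0e-04 -1.7e-03 -1.0e+00] F [-0.3   0.69  0.13] 0.0 0.9982843917017797 [-1.42  0.48  0.02  1.56 -0.01  1.11 -0.08]
```

View pics/w1.png

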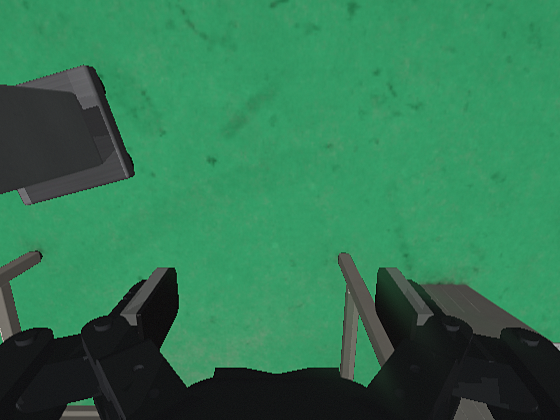

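The move was refused because every row needs all the keys, so that picture shows only the floor and the open fingers. I'll resend it in full.

Emit:
{"api": "drive_tool", "payload": {"increments": [{"claw": 0.085,"dx": -0.031,"dy": -0.0168,"dz": 0,"wx": 0,"wy": 0,"wz": 0},{"claw": 0.085,"dx": -0.031,"dy": -0.0168,"dz": 0,"wx": 0,"wy": 0,"wz": 0},{"claw": 0.085,"dx": -0.031,"dy": -0.0168,"dz": 0,"wx": 0,"wy": 0,"wz": 0},{"claw": 0.085,"dx": -0.031,"dy": -0.0168,"dz": 0,"wx": 0,"wy": 0,"wz": 0},{"claw": 0.085,"dx": -0.031,"dy": -0.0168,"dz": 0,"wx": 0,"wy": 0,"wz": 0},{"claw": 0.085,"dx": -0.031,"dy": -0.0168,"dz": 0,"wx": 0,"wy": 0,"wz": 0},{"claw": 0.085,"dx": -0.031,"dy": -0.0168,"dz": 0,"wx": 0,"wy": 0,"wz": 0},{"claw": 0.085,"dx": -0.031,"dy": -0.0168,"dz": 0,"wx": 0,"wy": 0,"wz": 0},{"claw": 0.085,"dx": -0.031,"dy": -0.0168,"dz": 0,"wx": 0,"wy": 0,"wz": 0},{"claw": 0.085,"dx": -0.031,"dy": -0.0168,"dz": 0,"wx": 0,"wy": 0,"wz": 0},{"claw": 0.085,"dx": -0.031,"dy": -0.0168,"dz": 0,"wx": 0,"wy": 0,"wz": 0},{"claw": 0.085,"dx": -0.031,"dy": -0.0168,"dz": 0,"wx": 0,"wy": 0,"wz": 0},{"claw": 0.085,"dx": -0.031,"dy": -0.0168,"dz": 0,"wx": 0,"wy": 0,"wz": 0},{"claw": 0.085,"dx": -0.031,"dy": -0.0168,"dz": 0,"wx": 0,"wy": 0,"wz": 0},{"claw": 0.085,"dx": -0.031,"dy": -0.0168,"dz": 0,"wx": 0,"wy": 0,"wz": 0},{"claw": 0.085,"dx": -0.031,"dy": -0.0168,"dz": 0,"wx": 0,"wy": 0,"wz": 0},{"claw": 0.085,"dx": 0,"dy": 0,"dz": 0,"wx": 0,"wy": 0,"wz": 9},{"claw": 0.085,"dx": 0,"dy": 0,"dz": 0,"wx": 0,"wy": 0,"wz": 9},{"claw": 0.085,"dx": 0,"dy": 0,"dz": 0,"wx": 0,"wy": 0,"wz": 0}]}}

```text
t: 2.52
eef_pos: [0.5827, 0.2669, 0.2559]
tool_rot: [-0.0, 0.281, 0.96, -0.0]
contact_force: [0.6, 0.6, 0.2]
gripper_width: 0.992
grasp_force: 0.0
```

```bash
python3 snap.py w2
```

```text
2.525 [0.5827 0.2669 0.2559] yaw y 57.37 z [-5.e-04 -5.e-04 -1.e+00] F [0.64 0.57 0.23] 0.0 0.9916953239141469 [-0.72  0.43  0.26  1.66 -0.12  1.07  0.58]
```

View pics/w2.png

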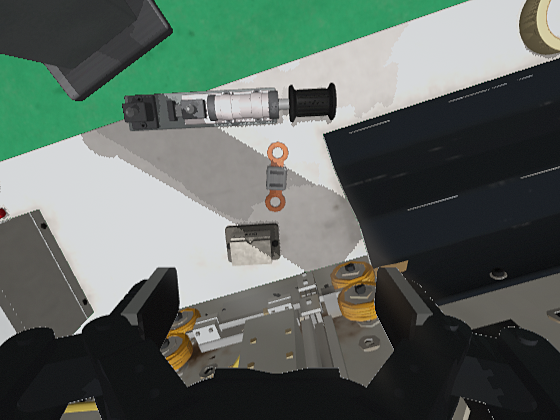

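The wrist view shows the tester along row ~107: anchor at (137,112), carriage at (188,108), mouth at about (280,105), handle at (313,103). The link's holes are at (278,152) and (275,201), and the die is at (252,243). I'll enlarge the crop and check how much room the machine leaves.

Run:
```python
from h import *
z=np.load("pics/w2.npz");d=z["d"];K=calibration("wrist")["intrinsics"];T=z["T"]@calibration("wrist")["mount"]
im=cv2.imread("pics/w2.png")[80:220,120:340]
cv2.imwrite("pics/w2c.png",cv2.resize(im,None,fx=3.6,fy=3.6,interpolation=cv2.INTER_CUBIC))
v,u=np.mgrid[0:420,0:560];P=np.stack([u,v,np.ones_like(u)],-1)@np.linalg.inv(K).T*d[...,None]
P=(P@T[:3,:3].T+T[:3,3])[d>0]
kd,Tt=cam("top");dt=np.load("pics/top0.npy");Q=np.stack([u,v,np.ones_like(u)],-1)@np.linalg.inv(kd).T*dt[...,None]
Q=(Q@Tt[:3,:3].T+Tt[:3,3])[dt>0]
for A in(P,Q):
  for y in np.arange(.14,.42,.02):
    m=A[(abs(A[:,1]-y)<.01)&(A[:,0]>.56)&(A[:,2]>.045)&(A[:,2]<.3)]
    if len(m):
      i=m[:,0].argsort()[:3];print(y.round(2),m[i].round(3).tolist()[1:])
def box(u,v,z): print((u,v),ray(K,T,u,v,z).round(4))
```

```text
0.14 [[0.621, 0.134, 0.103], [0.622, 0.136, 0.103]]
0.16 [[0.63, 0.154, 0.12], [0.63, 0.154, 0.134]]
0.18 [[0.634, 0.17, 0.135], [0.634, 0.17, 0.131]]
0.2 [[0.56, 0.208, 0.296], [0.56, 0.208, 0.297]]
0.22 [[0.56, 0.218, 0.296], [0.56, 0.216, 0.296]]
0.24 [[0.56, 0.231, 0.273], [0.56, 0.231, 0.264]]
0.26 [[0.652, 0.251, 0.098], [0.652, 0.251, 0.113]]
0.28 [[0.662, 0.288, 0.144], [0.663, 0.289, 0.106]]
0.3 [[0.593, 0.305, 0.297], [0.593, 0.305, 0.296]]
0.32 [[0.596, 0.31, 0.294], [0.596, 0.311, 0.292]]
0.34 [[0.607, 0.331, 0.296], [0.608, 0.33, 0.296]]
0.36 [[0.626, 0.352, 0.045], [0.627, 0.351, 0.045]]
0.38 [[0.632, 0.371, 0.046], [0.633, 0.372, 0.045]]
0.4 [[0.638, 0.396, 0.045], [0.638, 0.391, 0.046]]
0.14 [[0.621, 0.133, 0.142], [0.622, 0.137, 0.149]]
0.16 [[0.63, 0.164, 0.119], [0.631, 0.156, 0.117]]
0.18 [[0.634, 0.173, 0.127], [0.635, 0.172, 0.135]]
0.2 [[0.632, 0.21, 0.178], [0.632, 0.21, 0.194]]
0.22 [[0.632, 0.212, 0.177], [0.632, 0.218, 0.192]]
0.24 [[0.638, 0.231, 0.169], [0.638, 0.231, 0.216]]
0.26 [[0.653, 0.251, 0.149], [0.653, 0.253, 0.14]]
0.28 [[0.664, 0.288, 0.147], [0.664, 0.287, 0.114]]
0.3 [[0.664, 0.291, 0.144], [0.664, 0.292, 0.111]]
0.32 [[0.619, 0.327, 0.047], [0.621, 0.324, 0.051]]
0.34 [[0.621, 0.343, 0.047], [0.622, 0.336, 0.046]]
0.36 [[0.628, 0.352, 0.047], [0.628, 0.362, 0.045]]
0.38 [[0.632, 0.375, 0.048], [0.632, 0.37, 0.048]]
0.4 [[0.638, 0.391, 0.049], [0.639, 0.396, 0.047]]
```

View pics/w2c.png

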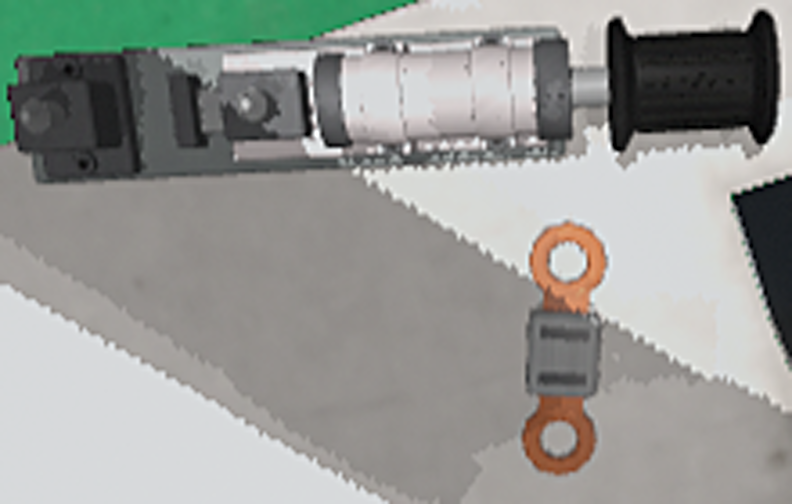

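Crop positions: link holes (568,261) and (559,438); pin tips at about (42,114) for the anchor and (252,103) for the carriage; mouth at about (572,88); handle flanges at x 620 and 765.

Run:
```python
from h import *
z=np.load("pics/w2.npz");d=z["d"];K=calibration("wrist")["intrinsics"];T=z["T"]@calibration("wrist")["mount"]
f=lambda u,v,zz:ray(K,T,u/3.6+120-.4,v/3.6+80-.4,zz)
h1,h2=f(568,261,.003),f(559,438,.003);a,c=f(42,114,.055),f(252,103,.055);hd=f(693,83,.05)
for n,A,B in(("link",h1,h2),("pins",a,c),("a-handle",a,hd)):
    e=B-A;print(n,A.round(4),B.round(4),"mid",((A+B)/2).round(4),"len",np.linalg.norm(e[:2]).round(4),"ang",np.degrees(np.arctan2(e[1],e[0])).round(2))
# top camera
K,T=cam("top");g=lambda u,v,zz:ray(K,T,u/4.286+120-.4,v/4.286+130-.4,zz)
h1,h2=g(264,288,.003),g(325,208,.003);print("top",h1.round(4),h2.round(4),((h1+h2)/2).round(4),"handle",g(150,318,.055).round(4),"anchor",g(424,487,.055).round(4),"car",g(325,430,.05).round(4))
```

```text
link [0.5577 0.2841 0.003 ] [0.603  0.2517 0.003 ] mid [0.5803 0.2679 0.003 ] len 0.0557 ang -35.53
pins [0.4501 0.1947 0.055 ] [0.4766 0.2411 0.055 ] mid [0.4633 0.2179 0.055 ] len 0.0535 ang 60.21
a-handle [0.4501 0.1947 0.055 ] [0.5327 0.3379 0.05  ] mid [0.4914 0.2663 0.0525] len 0.1653 ang 60.0
top [0.5582 0.285  0.003 ] [0.6036 0.2533 0.003 ] [0.5809 0.2692 0.003 ] handle [0.5331 0.3354 0.055 ] anchor [0.4473 0.1889 0.055 ] car [0.4765 0.2422 0.05  ]
```

```bash
python3 -c "
import station;print([x for x in dir(station) if x[0]!='_']);print(getattr(station,'finger_overhang',None))
o=station.get_obs();print(o.keys())"
```

```text
['PlanningError', 'calibration', 'finger_overhang', 'get_obs', 'hand_in', 'read_camera']
0.025
dict_keys(['t', 'q', 'joint_vel', 'joint_torque', 'eef_pos', 'tool_rot', 'contact_force', 'torque', 'grasp_force', 'gripper_width'])
```

Emit:
{"api": "drive_tool", "payload": {"increments": [{"claw": 0.045,"dx": 0.0027,"dy": 0,"dz": 0.04,"wx": 0,"wy": 0,"wz": 2.9},{"claw": 0.045,"dx": 0,"dy": 0,"dz": 0.04,"wx": 0,"wy": 0,"wz": 0},{"claw": 0.045,"dx": 0,"dy": 0,"dz": 0.04,"wx": 0,"wy": 0,"wz": 0},{"claw": 0.045,"dx": 0,"dy": 0,"dz": 0.04,"wx": 0,"wy": 0,"wz": 0},{"claw": 0.045,"dx": 0,"dy": 0,"dz": 0.02,"wx": 0,"wy": 0,"wz": 0},{"claw": 0.045,"dx": 0,"dy": 0,"dz": 0,"wx": 0,"wy": 0,"wz": 0}]}}

```text
t: 3.32
eef_pos: [0.5799, 0.2681, 0.0753]
tool_rot: [-0.001, 0.305, 0.952, -0.001]
contact_force: [-0.4, 0.4, 0.1]
gripper_width: 0.528
grasp_force: 0.0
```

```bash
python3 snap.py w3
```

```text
3.325 [0.5799 0.2681 0.0753] yaw y 54.46 z [-0.0022 -0.0011 -1.    ] F [-0.4   0.43  0.06] 0.0 0.5283007322774949 [-0.69  0.64  0.22  1.79 -0.19  0.74  0.58]
```

View pics/w3.png

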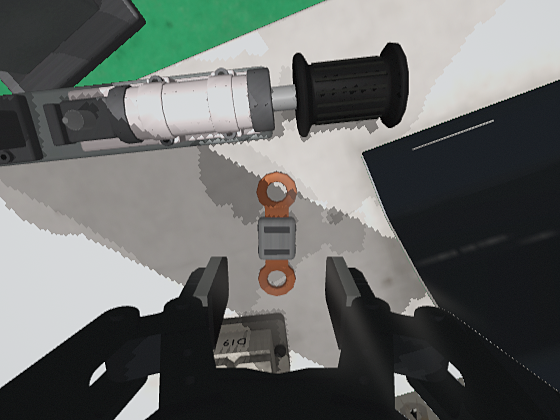

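Here the link is centred between the fingers, with holes at (277,190) and (277,278), and there is room to the die and the bin. I'll refine the centre and check the bench height.

Run:
```python
from h import *
z=np.load("pics/w3.npz");d=z["d"];K=calibration("wrist")["intrinsics"];T=z["T"]@calibration("wrist")["mount"]
h=[ray(K,T,277,190,.003),ray(K,T,277,278,.003)];print(h,(h[0]+h[1])/2,np.linalg.norm(h[0]-h[1]))
i=np.linalg.inv(z["T"]);print([(i@np.r_[x,1]).round(4) for x in h])
for u,v in((277,241),(340,230),(200,200)):print(pt(K,T,u,v,d[v,u]))
```

```text
[array([0.55740414, 0.28463729, 0.003     ]), array([0.60328364, 0.251886  , 0.003     ])] [0.58034389 0.26826165 0.003     ] 0.05636999129526222
[array([2.79e-02, 5.00e-04, 7.23e-02, 1.00e+00]), array([-2.85e-02,  5.00e-04,  7.22e-02,  1.00e+00])]
[0.58086764 0.26789396 0.01016197]
[ 6.00660815e-01  3.01019237e-01 -3.20893680e-04]
[5.36264726e-01 2.43593098e-01 3.85144893e-04]
```

Emit:
{"api": "drive_tool", "payload": {"increments": [{"claw": 0.045,"dx": 0,"dy": 0.0003,"dz": 0.025,"wx": 0,"wy": 0,"wz": 0},{"claw": 0.045,"dx": 0,"dy": 0,"dz": 0.0225,"wx": 0,"wy": 0,"wz": 0},{"claw": 0.045,"dx": 0,"dy": 0,"dz": 0,"wx": 0,"wy": 0,"wz": 0},{"claw": 0.015,"dx": 0,"dy": 0,"dz": 0,"wx": 0,"wy": 0,"wz": 0},{"claw": 0.015,"dx": 0,"dy": 0,"dz": 0,"wx": 0,"wy": 0,"wz": 0},{"claw": 0.015,"dx": 0,"dy": 0,"dz": 0,"wx": 0,"wy": 0,"wz": 0},{"claw": 0.015,"dx": 0,"dy": 0,"dz": 0,"wx": 0,"wy": 0,"wz": 0}], "newtons": 40}}

```text
t: 4.25
eef_pos: [0.5821, 0.2692, 0.0309]
tool_rot: [0.001, 0.306, 0.952, 0.001]
contact_force: [-0.3, 0.1, 7.0]
gripper_width: 0.239
grasp_force: 39.3
```

The link is held at a width of about 21 mm. Now I'll lift it, move beside the tester and turn it.

Emit:
{"api": "drive_tool", "payload": {"increments": [{"claw": 0.015,"dx": 0,"dy": 0,"dz": -0.03,"wx": 0,"wy": 0,"wz": 0},{"claw": 0.015,"dx": 0,"dy": 0,"dz": -0.03,"wx": 0,"wy": 0,"wz": 0},{"claw": 0.015,"dx": 0,"dy": 0,"dz": -0.03,"wx": 0,"wy": 0,"wz": 0},{"claw": 0.015,"dx": 0.0053,"dy": -0.0262,"dz": 0,"wx": 0,"wy": 0,"wz": 0},{"claw": 0.015,"dx": 0.0053,"dy": -0.0262,"dz": 0,"wx": 0,"wy": 0,"wz": 0},{"claw": 0.015,"dx": 0.0053,"dy": -0.0262,"dz": 0,"wx": 0,"wy": 0,"wz": 0},{"claw": 0.015,"dx": 0.0053,"dy": -0.0262,"dz": 0,"wx": 0,"wy": 0,"wz": 0},{"claw": 0.015,"dx": 0,"dy": 0,"dz": 0,"wx": 0,"wy": 0,"wz": -10.6},{"claw": 0.015,"dx": 0,"dy": 0,"dz": 0,"wx": 0,"wy": 0,"wz": -10.6},{"claw": 0.015,"dx": 0,"dy": 0,"dz": 0,"wx": 0,"wy": 0,"wz": -10.6},{"claw": 0.015,"dx": 0,"dy": 0,"dz": 0,"wx": 0,"wy": 0,"wz": -10.6},{"claw": 0.015,"dx": 0,"dy": 0,"dz": 0,"wx": 0,"wy": 0,"wz": -10.6},{"claw": 0.015,"dx": 0,"dy": 0,"dz": 0,"wx": 0,"wy": 0,"wz": -10.6},{"claw": 0.015,"dx": 0,"dy": 0,"dz": 0,"wx": 0,"wy": 0,"wz": -10.6},{"claw": 0.015,"dx": 0,"dy": 0,"dz": 0,"wx": 0,"wy": 0,"wz": -10.6},{"claw": 0.015,"dx": 0,"dy": 0,"dz": 0,"wx": 0,"wy": 0,"wz": -10.6},{"claw": 0.015,"dx": 0,"dy": 0,"dz": 0,"wx": 0,"wy": 0,"wz": 0}]}}

```text
t: 6.38
eef_pos: [0.5029, 0.1956, 0.1194]
tool_rot: [0.001, -0.497, 0.867, -0.0]
contact_force: [-0.3, -0.5, 0.5]
gripper_width: 0.234
grasp_force: 39.3
```

```bash
python3 snap.py w4
python3 - <<'E'
import cv2
cv2.imwrite("pics/w4b.png",cv2.resize(cv2.imread("pics/w4.png"),(800,600),interpolation=cv2.INTER_CUBIC))
E
```

```text
6.375 [0.5029 0.1956 0.1194] yaw y 149.66 z [ 1.e-03  5.e-04 -1.e+00] F [-0.32 -0.48  0.51] 39.2588996887207 0.23391930912486822 [-0.35  0.44 -0.17  1.99  0.11  0.72  2.02]
```

View pics/w4b.png

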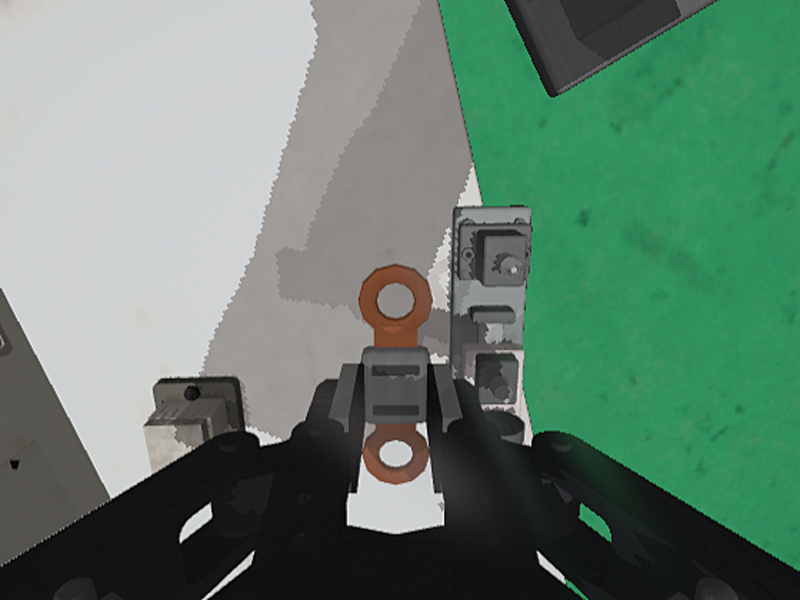

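The link hangs level in the grip, with holes at (395,301) and (396,454) in the 800-px view. To the right are the tester's anchor pin at about (513,263) and carriage pin at about (494,386). I'll measure the pins and the link from depth.

Run:
```python
from h import *
z=np.load("pics/w4.npz");d=z["d"];K=calibration("wrist")["intrinsics"];M=calibration("wrist")["mount"];T=z["T"]@M
v,u=np.mgrid[0:420,0:560];P=np.stack([u,v,np.ones_like(u)],-1)@np.linalg.inv(K).T*d[...,None]
W=P@T[:3,:3].T+T[:3,3];L=P@M[:3,:3].T+M[:3,3]
for n,(u0,u1,v0,v1) in dict(anc=(318,375,155,205),car=(325,366,243,286)).items():
    w=W[v0:v1,u0:u1];vv,uu=np.mgrid[v0:v1,u0:u1]
    for lo,hi in((.037,.043),(.0455,.0495),(.0525,.06)):
        m=(w[...,2]>lo)&(w[...,2]<hi);
        if m.sum():print(n,lo,m.sum(),w[m].mean(0).round(4),w[m].min(0).round(4),w[m].max(0).round(4),"px",uu[m].mean().round(1),vv[m].mean().round(1))
for a in((395.5,301),(396,454)):
    p=np.array(a)/1.4286-.15;x,y=int(p[0]),int(p[1])
    r=L[y-14:y+15,x-14:x+15].reshape(-1,3);zt=np.median(r[(r[:,2]<.06)&(r[:,2]>0)][:,2]);
    l=M@np.r_[np.linalg.solve(K,[*p,1]),0];s=(zt-M[2,3])/l[2];X=M[:3,3]+s*l[:3];print("hole tool",X.round(4),"world",(z["T"]@np.r_[X,1])[:3].round(4))
r=L[262:290,262:292].reshape(-1,3);print("sleeve top tool z",np.median(r[:,2]))
```

```text
anc 0.037 888 [0.4486 0.1894 0.0399] [0.4359 0.1773 0.037 ] [0.4609 0.2037 0.0429] px 351.6 180.6
anc 0.0455 27 [0.4496 0.188  0.0477] [0.4454 0.1867 0.0457] [0.4524 0.1922 0.0494] px 351.9 182.2
anc 0.0525 75 [0.4485 0.1902 0.0545] [0.4455 0.1876 0.0525] [0.4516 0.193  0.0568] px 358.1 187.0
car 0.037 692 [0.4757 0.2369 0.0398] [0.4636 0.2259 0.0371] [0.4877 0.2523 0.0425] px 347.3 264.4
car 0.0455 46 [0.476  0.2366 0.0476] [0.4721 0.2351 0.0456] [0.4801 0.2408 0.0494] px 349.2 269.7
car 0.0525 61 [0.476  0.2384 0.0545] [0.4731 0.2362 0.0526] [0.4786 0.2411 0.057 ] px 352.9 277.2
hole tool [ 0.0294 -0.001   0.0272] world [0.489  0.1697 0.0922]
hole tool [-0.0259 -0.0008  0.0272] world [0.5168 0.2176 0.0923]
sleeve top tool z 0.02178866760259257
```

Emit:
{"api": "drive_tool", "payload": {"increments": [{"claw": 0.015,"dx": 0.0009,"dy": 0.0152,"dz": 0,"wx": 0,"wy": 0,"wz": -0.4},{"claw": 0.015,"dx": 0.0009,"dy": 0.0152,"dz": 0,"wx": 0,"wy": 0,"wz": 0},{"claw": 0.015,"dx": 0.0009,"dy": 0.0152,"dz": 0,"wx": 0,"wy": 0,"wz": 0},{"claw": 0.015,"dx": 0,"dy": 0,"dz": 0.014,"wx": 0,"wy": 0,"wz": 0},{"claw": 0.015,"dx": 0,"dy": 0,"dz": 0.014,"wx": 0,"wy": 0,"wz": 0},{"claw": 0.015,"dx": 0,"dy": 0,"dz": 0,"wx": 0,"wy": 0,"wz": 0}]}}

```text
t: 7.18
eef_pos: [0.461, 0.2153, 0.0891]
tool_rot: [-0.002, -0.501, 0.865, -0.0]
contact_force: [0.1, 0.2, -1.1]
gripper_width: 0.235
grasp_force: 39.3
```

```bash
python3 snap.py w5
python3 - <<'E'
from h import *
im=cv2.imread("pics/w5.png")[185:345,190:365]
cv2.imwrite("pics/w5c.png",cv2.resize(im,None,fx=3.7,fy=3.7,interpolation=cv2.INTER_CUBIC))
z=np.load("pics/w5.npz");K,_=cam("top");T=z["T"]@calibration("wrist")["mount"];K=calibration("wrist")["intrinsics"]
for p in((.4485,.1902,.055),(.476,.2384,.055)):
    q=proj(K,T,np.array(p));print("pin px",q,(q-[190,185]+.4)*3.7)
for h in((.0294,-.001,.0272),(-.0259,-.0008,.0272)):
    X=(z["T"]@np.r_[h,1])[:3];q=proj(K,T,X);print("hole",X.round(4),q,(q-[190,185]+.4)*3.7)
E
```

```text
7.175 [0.461  0.2153 0.0891] yaw y 150.14 z [-0.0027 -0.0017 -1.    ] F [ 0.11  0.17 -1.14] 39.25980269908905 0.2347841985943727 [-0.41  0.45 -0.18  2.07  0.13  0.63  1.94]
pin px [275.29048877 209.51636094] [317.05480845  92.19053548]
pin px [275.70170731 312.80169363] [318.57631706 474.34626643]
hole [0.4472 0.1892 0.0619] [276.6764643 210.4775431] [322.18291793  95.74690946]
hole [0.4746 0.2373 0.0618] [277.08169547 317.55192881] [323.68227323 491.9221366 ]
```

View pics/w5c.png

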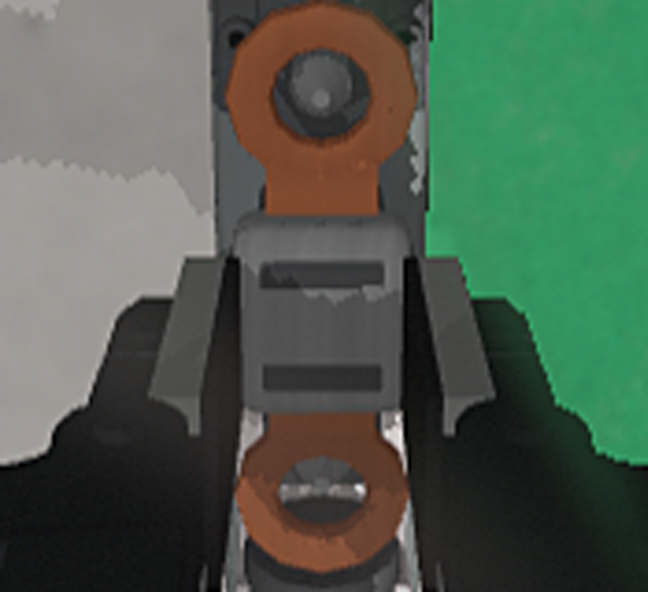

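The anchor pin's tip shows at (321,97) in a hole centred at (322,93). The carriage pin shows at about (320,478) under a hole at (322,490). Allowing for parallax, the link must shift about 2.2 mm towards tool −x.

Emit:
{"api": "drive_tool", "payload": {"increments": [{"claw": 0.015,"dx": -0.0022,"dy": 0,"dz": 0,"wx": 0,"wy": 0,"wz": 0},{"claw": 0.015,"dx": 0,"dy": 0,"dz": 0.004,"wx": 0,"wy": 0,"wz": 0},{"claw": 0.015,"dx": 0,"dy": 0,"dz": 0.004,"wx": 0,"wy": 0,"wz": 0},{"claw": 0.015,"dx": 0,"dy": 0,"dz": 0.004,"wx": 0,"wy": 0,"wz": 0},{"claw": 0.015,"dx": 0,"dy": 0,"dz": 0.002,"wx": 0,"wy": 0,"wz": 0},{"claw": 0.015,"dx": 0,"dy": 0,"dz": 0,"wx": 0,"wy": 0,"wz": 0}]}}

```text
t: 7.98
eef_pos: [0.4626, 0.2181, 0.0766]
tool_rot: [-0.0, -0.501, 0.865, 0.0]
contact_force: [0.2, -0.0, -0.5]
gripper_width: 0.236
grasp_force: 39.3
```

Emit:
{"api": "drive_tool", "payload": {"increments": [{"claw": 0.015,"dx": 0,"dy": 0,"dz": 0.003,"wx": 0,"wy": 0,"wz": 0},{"claw": 0.015,"dx": 0,"dy": 0,"dz": 0.003,"wx": 0,"wy": 0,"wz": 0},{"claw": 0.015,"dx": 0,"dy": 0,"dz": 0.003,"wx": 0,"wy": 0,"wz": 0},{"claw": 0.015,"dx": 0,"dy": 0,"dz": 0,"wx": 0,"wy": 0,"wz": 0}]}}

```text
t: 8.48
eef_pos: [0.4629, 0.2182, 0.0705]
tool_rot: [0.0, -0.501, 0.865, -0.0]
contact_force: [-10.3, -5.8, 34.6]
gripper_width: 0.237
grasp_force: 43.4
```

```bash
cat > chk.py <<'E'
import sys;from h import *
z=np.load(f"pics/{sys.argv[1]}.npz");d=z["d"];K=calibration("wrist")["intrinsics"];M=calibration("wrist")["mount"];T=z["T"]@M
v,u=np.mgrid[0:420,0:560];P=np.stack([u,v,np.ones_like(u)],-1)@np.linalg.inv(K).T*d[...,None]
W=P@T[:3,:3].T+T[:3,3]
a=np.array([.4485,.1902]);c=np.array([.476,.2384]);e=(c-a)/np.linalg.norm(c-a);n=np.array([-e[1],e[0]])
s=(W[...,:2]-a)@e;l=(W[...,:2]-a)@n;ok=(d>0)&(W[...,2]<.065)
def h(s0,s1,w0,w1,nm):
    m=ok&(s>s0)&(s<s1)&(abs(l)>w0)&(abs(l)<w1);print(nm,m.sum(),np.percentile(W[...,2][m],[10,50,90]).round(4) if m.sum() else "")
h(-.0115,-.007,0,.006,"anchor tongue outer");h(.009,.014,0,.006,"anchor tongue inner");h(-.002,.002,.007,.011,"anchor sides")
h(.018,.038,0,.008,"sleeve");h(.042,.047,0,.006,"car inner");h(.063,.068,0,.006,"car outer");h(.054,.058,.007,.011,"car sides")
E
python3 snap.py w6;python3 chk.py w6
```

```text
8.475 [0.4629 0.2182 0.0705] yaw y 150.17 z [ 6.e-04 -5.e-04 -1.e+00] F [-10.3   -5.84  34.62] 43.41797947883606 0.2372087245888207 [-0.43  0.48 -0.17  2.07  0.14  0.59  1.93]
anchor tongue outer 504 [0.0206 0.0391 0.0441]
anchor tongue inner 285 [0.0431 0.044  0.0448]
anchor sides 177 [0.0232 0.0438 0.0446]
sleeve 1467 [0.0481 0.049  0.0498]
car inner 114 [0.0435 0.0444 0.0481]
car outer 151 [0.0431 0.044  0.0446]
car sides 152 [0.0297 0.0436 0.0445]
```

The link lies level: both tongues' tops are at z 44 mm (median) and the sleeve's top is at 49 mm. I'll ease off, let go and rise.

Emit:
{"api": "drive_tool", "payload": {"increments": [{"claw": 0.015,"dx": 0,"dy": 0,"dz": -0.0028,"wx": 0,"wy": 0,"wz": 0},{"claw": 0.05,"dx": 0,"dy": 0,"dz": 0,"wx": 0,"wy": 0,"wz": 0},{"claw": 0.05,"dx": 0,"dy": 0,"dz": 0,"wx": 0,"wy": 0,"wz": 0},{"claw": 0.05,"dx": 0,"dy": 0,"dz": 0,"wx": 0,"wy": 0,"wz": 0},{"claw": 0.05,"dx": 0,"dy": 0,"dz": -0.01,"wx": 0,"wy": 0,"wz": 0},{"claw": 0.05,"dx": 0,"dy": 0,"dz": -0.03,"wx": 0,"wy": 0,"wz": 0},{"claw": 0.05,"dx": 0,"dy": 0,"dz": -0.03,"wx": 0,"wy": 0,"wz": 0},{"claw": 0.05,"dx": 0,"dy": 0,"dz": 0,"wx": 0,"wy": 0,"wz": 0}]}}

```text
t: 9.52
eef_pos: [0.4643, 0.219, 0.1432]
tool_rot: [0.003, -0.501, 0.865, -0.0]
contact_force: [1.2, 0.0, -0.7]
gripper_width: 0.585
grasp_force: 0.0
```

```bash
python3 snap.py w7;python3 chk.py w7
```

```text
9.525 [0.4643 0.219  0.1432] yaw y 150.17 z [ 0.0045  0.0025 -1.    ] F [ 1.21  0.04 -0.65] 0.0 0.5849640851743384 [-0.4   0.37 -0.19  2.03  0.1   0.75  1.96]
anchor tongue outer 198 [0.0206 0.0392 0.0439]
anchor tongue inner 140 [0.0429 0.0441 0.0448]
anchor sides 82 [0.0209 0.0436 0.0447]
sleeve 734 [0.048  0.049  0.0499]
car inner 72 [0.0435 0.0444 0.0483]
car outer 116 [0.0425 0.0438 0.0448]
car sides 75 [0.0299 0.0438 0.0447]
```

The link stayed level after release. Next I'll move over the handle.

Emit:
{"api": "drive_tool", "payload": {"increments": [{"claw": 0.055,"dx": -0.0341,"dy": 0,"dz": 0,"wx": 0,"wy": 0,"wz": 0},{"claw": 0.055,"dx": -0.0341,"dy": 0,"dz": 0,"wx": 0,"wy": 0,"wz": 0},{"claw": 0.055,"dx": -0.0341,"dy": -0.0006,"dz": 0,"wx": 0,"wy": 0,"wz": 0},{"claw": 0.055,"dx": -0.0341,"dy": 0,"dz": 0,"wx": 0,"wy": 0,"wz": 0},{"claw": 0.055,"dx": 0,"dy": 0,"dz": 0,"wx": 0,"wy": 0,"wz": 0}]}}

```text
t: 10.2
eef_pos: [0.5309, 0.3386, 0.1394]
tool_rot: [-0.0, -0.503, 0.865, 0.001]
contact_force: [-0.4, -0.2, -0.3]
gripper_width: 0.645
grasp_force: 0.0
```

```bash
python3 snap.py w8
cat > hd.py <<'E'
import sys;from h import *
z=np.load(f"pics/{sys.argv[1]}.npz");d=z["d"];K=calibration("wrist")["intrinsics"];M=calibration("wrist")["mount"]
v,u=np.mgrid[0:420,0:560];P=np.stack([u,v,np.ones_like(u)],-1)@np.linalg.inv(K).T*d[...,None]
L=P@M[:3,:3].T+M[:3,3];W=L@z["T"][:3,:3].T+z["T"][:3,3]
# height profile along tool x (through tester axis): max z, width
for x in np.arange(.09,-.035,-.004):
    m=(d>0)&(abs(L[...,0]-x)<.002)&(abs(L[...,1])<.03)&(W[...,2]<.065)&(W[...,2]>.036)
    if m.sum()>3: print(round(x,3),m.sum(),"zmax",np.percentile(W[...,2][m],98).round(4),"y",np.percentile(L[...,1][m],[2,98]).round(4))
E
python3 hd.py w8
```

```text
10.2 [0.5309 0.3386 0.1394] yaw y 150.34 z [-1.e-03  9.e-04 -1.e+00] F [-0.43 -0.21 -0.27] 0.0 0.6446707689745212 [-0.53  0.54 -0.19  1.76  0.12  0.86  1.85]
0.09 304 zmax 0.0565 y [-0.0124  0.0094]
0.086 267 zmax 0.0558 y [-0.012   0.0094]
0.082 328 zmax 0.0566 y [-0.0149  0.012 ]
0.078 350 zmax 0.0563 y [-0.0153  0.0121]
0.074 277 zmax 0.056 y [-0.014   0.0111]
0.07 252 zmax 0.0557 y [-0.0123  0.0089]
0.066 251 zmax 0.0556 y [-0.0123  0.009 ]
0.062 247 zmax 0.0561 y [-0.0124  0.009 ]
0.058 257 zmax 0.0557 y [-0.0125  0.0092]
0.054 304 zmax 0.0563 y [-0.0152  0.0119]
0.05 300 zmax 0.0562 y [-0.0153  0.012 ]
0.046 232 zmax 0.0561 y [-0.0136  0.0108]
0.042 252 zmax 0.0558 y [-0.0121  0.0094]
0.038 263 zmax 0.0572 y [-0.0139  0.0105]
0.034 254 zmax 0.0577 y [-0.014  0.01 ]
0.03 73 zmax 0.0561 y [-0.011   0.0097]
0.026 100 zmax 0.0498 y [-0.0066  0.0031]
0.022 464 zmax 0.0604 y [-0.0161  0.0132]
0.018 223 zmax 0.0613 y [-0.0174  0.0136]
0.014 205 zmax 0.0569 y [-0.0131  0.0096]
0.01 234 zmax 0.0571 y [-0.0139  0.0105]
0.006 222 zmax 0.057 y [-0.014   0.0102]
0.002 218 zmax 0.0571 y [-0.0132  0.0106]
-0.002 218 zmax 0.0568 y [-0.0132  0.0107]
-0.006 212 zmax 0.0566 y [-0.0132  0.0107]
-0.01 217 zmax 0.0568 y [-0.0127  0.0105]
-0.014 303 zmax 0.0586 y [-0.0149  0.0117]
-0.018 343 zmax 0.0613 y [-0.0171  0.014 ]
-0.022 13 zmax 0.0595 y [-0.0133  0.0043]
```

Emit:
{"api": "drive_tool", "payload": {"increments": [{"claw": 0.055,"dx": 0,"dy": -0.0016,"dz": 0.02,"wx": 0,"wy": 0,"wz": 0},{"claw": 0.055,"dx": 0,"dy": 0,"dz": 0.025,"wx": 0,"wy": 0,"wz": 0},{"claw": 0.055,"dx": 0,"dy": 0,"dz": 0.025,"wx": 0,"wy": 0,"wz": 0},{"claw": 0.055,"dx": 0,"dy": 0,"dz": 0.015,"wx": 0,"wy": 0,"wz": 0},{"claw": 0.055,"dx": 0,"dy": 0,"dz": 0,"wx": 0,"wy": 0,"wz": 0},{"claw": 0.015,"dx": 0,"dy": 0,"dz": 0,"wx": 0,"wy": 0,"wz": 0},{"claw": 0.015,"dx": 0,"dy": 0,"dz": 0,"wx": 0,"wy": 0,"wz": 0},{"claw": 0.015,"dx": 0,"dy": 0,"dz": 0,"wx": 0,"wy": 0,"wz": 0},{"claw": 0.015,"dx": 0,"dy": 0,"dz": 0,"wx": 0,"wy": 0,"wz": 0}], "newtons": 60}}

```text
t: 11.38
eef_pos: [0.531, 0.3376, 0.057]
tool_rot: [0.0, -0.502, 0.865, 0.001]
contact_force: [-6.3, 1.7, 4.9]
gripper_width: 0.258
grasp_force: 58.8
```

```bash
python3 snap.py w9;python3 hd.py w9 | awk '$1<0.06'
```

```text
11.375 [0.531  0.3376 0.057 ] yaw y 150.29 z [-9.0e-04  2.5e-03 -1.0e+00] F [-6.34  1.66  4.93] 58.800222873687744 0.25774528264557584 [-0.54  0.65 -0.17  1.8   0.15  0.71  1.83]
0.058 632 zmax 0.0556 y [-0.0111  0.0093]
0.054 765 zmax 0.0564 y [-0.0139  0.0121]
0.05 772 zmax 0.0564 y [-0.0147  0.0129]
0.046 637 zmax 0.0561 y [-0.0139  0.0119]
0.042 566 zmax 0.0556 y [-0.0111  0.0093]
0.038 732 zmax 0.0573 y [-0.0126  0.0107]
0.034 644 zmax 0.0572 y [-0.0127  0.0109]
0.03 278 zmax 0.0573 y [-0.0126  0.0107]
0.026 188 zmax 0.05 y [-0.0058  0.004 ]
0.022 486 zmax 0.0581 y [-0.0136  0.0122]
0.018 1663 zmax 0.0609 y [-0.0159  0.0141]
0.014 225 zmax 0.0597 y [-0.0112  0.0095]
0.01 1414 zmax 0.0646 y [-0.0184  0.0162]
0.006 1303 zmax 0.0626 y [-0.0253  0.0231]
0.002 524 zmax 0.0636 y [-0.0121  0.0099]
-0.002 525 zmax 0.0615 y [-0.0121  0.0099]
-0.006 498 zmax 0.0626 y [-0.0121  0.0099]
-0.01 477 zmax 0.0631 y [-0.0121  0.0099]
-0.014 451 zmax 0.057 y [-0.0117  0.0099]
-0.018 934 zmax 0.0611 y [-0.0126  0.0104]
-0.022 94 zmax 0.0607 y [-0.0117  0.0103]
```

The handle is gripped. I'll pull most of the way, then measure the mouth.

Emit:
{"api": "drive_tool", "payload": {"increments": [{"claw": 0.015,"dx": -0.004,"dy": 0,"dz": 0,"wx": 0,"wy": 0,"wz": 0},{"claw": 0.015,"dx": -0.004,"dy": 0,"dz": 0,"wx": 0,"wy": 0,"wz": 0},{"claw": 0.015,"dx": -0.004,"dy": 0,"dz": 0,"wx": 0,"wy": 0,"wz": 0},{"claw": 0.015,"dx": -0.004,"dy": 0,"dz": 0,"wx": 0,"wy": 0,"wz": 0},{"claw": 0.015,"dx": -0.004,"dy": 0,"dz": 0,"wx": 0,"wy": 0,"wz": 0},{"claw": 0.015,"dx": -0.004,"dy": 0,"dz": 0,"wx": 0,"wy": 0,"wz": 0},{"claw": 0.015,"dx": -0.004,"dy": 0,"dz": 0,"wx": 0,"wy": 0,"wz": 0},{"claw": 0.015,"dx": -0.004,"dy": 0,"dz": 0,"wx": 0,"wy": 0,"wz": 0},{"claw": 0.015,"dx": -0.004,"dy": 0,"dz": 0,"wx": 0,"wy": 0,"wz": 0},{"claw": 0.015,"dx": -0.004,"dy": 0,"dz": 0,"wx": 0,"wy": 0,"wz": 0},{"claw": 0.015,"dx": 0,"dy": 0,"dz": 0,"wx": 0,"wy": 0,"wz": 0},{"claw": 0.015,"dx": 0,"dy": 0,"dz": 0,"wx": 0,"wy": 0,"wz": 0}]}}

```text
t: 12.92
eef_pos: [0.5491, 0.3692, 0.0568]
tool_rot: [-0.003, -0.502, 0.865, -0.0]
contact_force: [-11.9, -6.0, 12.7]
gripper_width: 0.258
grasp_force: 59.8
```

```bash
python3 snap.py w10
cat > mouth.py <<'E'
import sys;from h import *
K=calibration("wrist")["intrinsics"];M=calibration("wrist")["mount"]
for n in sys.argv[1:]:
    z=np.load(f"pics/{n}.npz");d=z["d"];im=cv2.imread(f"pics/{n}.png")
    v,u=np.mgrid[0:420,0:560];P=np.stack([u,v,np.ones_like(u)],-1)@np.linalg.inv(K).T*d[...,None]
    L=P@M[:3,:3].T+M[:3,3];W=L@z["T"][:3,:3].T+z["T"][:3,3];l=L[...,1]+.0008
    col=(d>0)&(abs(l)<.004)&(L[...,0]>.024)&(L[...,0]<.1)
    rod=col&(W[...,2]<.052);tub=col&(W[...,2]>.054)
    fl=(d>0)&(abs(l)<.008)&(L[...,0]>.012)&(L[...,0]<.03)&(W[...,2]>.056)
    print(n,"mouth x",np.percentile(L[...,0][tub],.5).round(4),"rod x",np.percentile(L[...,0][rod],[1,99]).round(4),"flange max",np.percentile(L[...,0][fl],98).round(4))
    # rod brightness against tool x at depth of rod top
    out=[]
    for x in np.arange(.026,.078,.001):
        c=np.linalg.inv(M)@[x,-.0008,float(z["T"][2,3])-.049,1];p=K@c[:3];q=(p[:2]/p[2]).round().astype(int);out.append((int(x*1000+.5),int(im[q[1],q[0]-2:q[0]+3].mean()),int(q[1])))
    print(out)
E
python3 mouth.py w9 w10
```

```text
12.925 [0.5491 0.3692 0.0568] yaw y 150.23 z [-0.0056 -0.0033 -1.    ] F [-11.9   -6.02  12.72] 59.83596861362457 0.25786175843387327 [-0.57  0.69 -0.17  1.71  0.15  0.76  1.82]
w9 mouth x 0.0305 rod x [0.0241 0.1   ] flange max 0.0202
[(26, 108, 232), (27, 112, 230), (28, 57, 227), (29, 59, 225), (30, 60, 222), (31, 59, 220), (32, 60, 218), (33, 60, 215), (34, 60, 213), (35, 60, 210), (36, 63, 208), (37, 104, 205), (38, 142, 203), (39, 141, 200), (40, 140, 198), (41, 141, 195), (42, 141, 193), (43, 135, 190), (44, 142, 188), (45, 141, 185), (46, 140, 183), (47, 141, 180), (48, 141, 177), (49, 142, 175), (50, 144, 172), (51, 147, 169), (52, 148, 167), (53, 152, 164), (54, 132, 161), (55, 143, 159), (56, 143, 156), (57, 143, 153), (58, 143, 151), (59, 144, 148), (60, 144, 145), (61, 144, 142), (62, 144, 140), (63, 145, 137), (64, 145, 134), (65, 145, 131), (66, 145, 129), (67, 145, 126), (68, 145, 123), (69, 145, 120), (70, 146, 117), (71, 146, 114), (72, 147, 111), (73, 121, 108), (74, 145, 105), (75, 144, 103), (76, 143, 100), (77, 144, 97)]
w10 mouth x 0.0617 rod x [0.0245 0.0606] flange max 0.0204
[(26, 108, 232), (27, 108, 230), (28, 109, 227), (29, 108, 225), (30, 108, 223), (31, 108, 220), (32, 109, 218), (33, 109, 215), (34, 109, 213), (35, 109, 210), (36, 109, 208), (37, 103, 205), (38, 18, 203), (39, 111, 200), (40, 109, 198), (41, 110, 195), (42, 109, 193), (43, 110, 190), (44, 110, 188), (45, 114, 185), (46, 21, 183), (47, 114, 180), (48, 113, 177), (49, 113, 175), (50, 113, 172), (51, 114, 170), (52, 114, 167), (53, 118, 164), (54, 37, 162), (55, 115, 159), (56, 113, 156), (57, 112, 153), (58, 112, 151), (59, 112, 148), (60, 112, 145), (61, 99, 143), (62, 63, 140), (63, 63, 137), (64, 63, 134), (65, 63, 131), (66, 63, 129), (67, 63, 126), (68, 62, 123), (69, 62, 120), (70, 53, 117), (71, 147, 114), (72, 143, 111), (73, 143, 108), (74, 143, 105), (75, 143, 103), (76, 144, 100), (77, 113, 97)]
```

The rod is out about 31 mm: the three rings show at x 38, 46 and 54 mm, and the band is just about to appear. Another 9 mm or so is needed.

Emit:
{"api": "drive_tool", "payload": {"increments": [{"claw": 0.015,"dx": -0.003,"dy": 0,"dz": -0.001,"wx": 0,"wy": 0,"wz": 0},{"claw": 0.015,"dx": -0.003,"dy": 0,"dz": -0.001,"wx": 0,"wy": 0,"wz": 0},{"claw": 0.015,"dx": -0.003,"dy": 0,"dz": 0,"wx": 0,"wy": 0,"wz": 0},{"claw": 0.015,"dx": 0,"dy": 0,"dz": 0,"wx": 0,"wy": 0,"wz": 0},{"claw": 0.015,"dx": 0,"dy": 0,"dz": 0,"wx": 0,"wy": 0,"wz": 0},{"claw": 0.015,"dx": 0,"dy": 0,"dz": 0,"wx": 0,"wy": 0,"wz": 0}]}}

```text
t: 13.72
eef_pos: [0.5524, 0.375, 0.0569]
tool_rot: [-0.005, -0.502, 0.865, -0.001]
contact_force: [-11.2, -7.2, 5.9]
gripper_width: 0.259
grasp_force: 59.1
```

```bash
python3 snap.py w11; python3 mouth.py w11
```

```text
13.725 [0.5524 0.375  0.0569] yaw y 150.21 z [-0.0086 -0.0068 -0.9999] F [-11.17  -7.16   5.9 ] 59.07906711101532 0.25879350456068645 [-0.57  0.7  -0.16  1.69  0.15  0.78  1.81]
w11 mouth x 0.0684 rod x [0.0245 0.0676] flange max 0.0204
[(26, 108, 232), (27, 108, 230), (28, 108, 227), (29, 108, 225), (30, 109, 222), (31, 108, 220), (32, 109, 218), (33, 109, 215), (34, 109, 213), (35, 109, 210), (36, 109, 208), (37, 109, 205), (38, 4, 203), (39, 111, 200), (40, 109, 198), (41, 109, 195), (42, 110, 193), (43, 110, 190), (44, 111, 188), (45, 116, 185), (46, 29, 183), (47, 115, 180), (48, 113, 177), (49, 113, 175), (50, 114, 172), (51, 114, 169), (52, 114, 167), (53, 118, 164), (54, 40, 162), (55, 116, 159), (56, 113, 156), (57, 113, 153), (58, 113, 151), (59, 113, 148), (60, 112, 145), (61, 113, 142), (62, 102, 140), (63, 29, 137), (64, 27, 134), (65, 26, 131), (66, 27, 129), (67, 26, 126), (68, 26, 123), (69, 62, 120), (70, 63, 117), (71, 63, 114), (72, 63, 111), (73, 63, 108), (74, 63, 105), (75, 63, 103), (76, 62, 100), (77, 57, 97)]
```

The band now shows from 62.5 to 68.4 mm and its rear edge would be at about 70.5, so I need about 2.6 mm more.

Emit:
{"api": "drive_tool", "payload": {"increments": [{"claw": 0.015,"dx": -0.0018,"dy": 0,"dz": 0,"wx": 0,"wy": 0,"wz": 0},{"claw": 0.015,"dx": -0.0018,"dy": 0,"dz": 0,"wx": 0,"wy": 0,"wz": 0},{"claw": 0.015,"dx": 0,"dy": 0,"dz": 0,"wx": 0,"wy": 0,"wz": 0},{"claw": 0.015,"dx": 0,"dy": 0,"dz": 0,"wx": 0,"wy": 0,"wz": 0},{"claw": 0.015,"dx": 0,"dy": 0,"dz": 0,"wx": 0,"wy": 0,"wz": 0},{"claw": 0.015,"dx": 0,"dy": 0,"dz": 0,"wx": 0,"wy": 0,"wz": 0}]}}

```text
t: 14.52
eef_pos: [0.5541, 0.3779, 0.0569]
tool_rot: [-0.006, -0.502, 0.865, -0.001]
contact_force: [-13.3, -7.8, 5.9]
gripper_width: 0.257
grasp_force: 59.1
```

```bash
python3 snap.py w12; python3 mouth.py w12; python3 -c "
import cv2
im=cv2.imread('pics/w12.png')[0:260,190:370];cv2.imwrite('pics/w12c.png',cv2.resize(im,None,fx=2.3,fy=2.3,interpolation=cv2.INTER_CUBIC))"
```

```text
14.525 [0.5541 0.3779 0.0569] yaw y 150.21 z [-0.0089 -0.0072 -0.9999] F [-13.28  -7.77   5.94] 59.14263188838959 0.2570520305913988 [-0.58  0.7  -0.16  1.68  0.15  0.78  1.81]
w12 mouth x 0.0717 rod x [0.0246 0.0711] flange max 0.0205
[(26, 108, 232), (27, 109, 230), (28, 108, 227), (29, 109, 225), (30, 108, 223), (31, 108, 220), (32, 109, 218), (33, 109, 215), (34, 109, 213), (35, 109, 210), (36, 109, 208), (37, 112, 205), (38, 3, 203), (39, 111, 200), (40, 109, 198), (41, 109, 195), (42, 110, 193), (43, 111, 190), (44, 111, 188), (45, 115, 185), (46, 37, 183), (47, 115, 180), (48, 113, 177), (49, 113, 175), (50, 114, 172), (51, 114, 170), (52, 114, 167), (53, 118, 164), (54, 46, 162), (55, 117, 159), (56, 114, 156), (57, 113, 153), (58, 113, 151), (59, 112, 148), (60, 112, 145), (61, 113, 142), (62, 102, 140), (63, 29, 137), (64, 27, 134), (65, 26, 131), (66, 25, 129), (67, 26, 126), (68, 27, 123), (69, 25, 120), (70, 93, 117), (71, 98, 114), (72, 60, 111), (73, 63, 108), (74, 63, 105), (75, 63, 103), (76, 63, 100), (77, 63, 97)]
```

View pics/w12c.png

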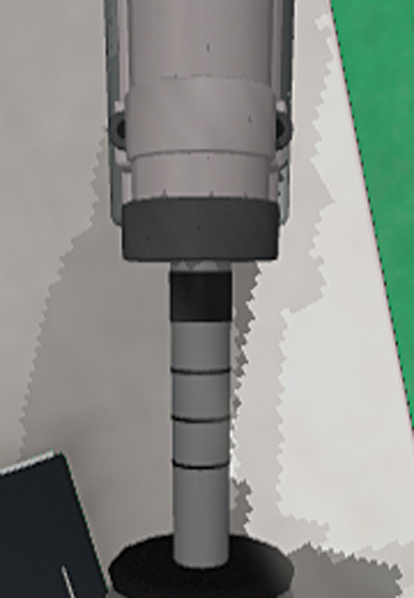

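The crop shows the whole band (rows 270–321) clear of the mouth (row 262), with about 1 mm of grey rod behind it, so the rod is at about 41 mm. The carriage moved only about 5 mm of its 12 mm travel, so the link is carrying the load. I'm handing in while holding here.

```bash
python3 -c "
from station import *
print(hand_in())"
```

```text
the job is handed in; nothing more can be done
None
```

The link is seated level on both pins, and I handed the job in at about 14.5 s holding the handle with the whole dark band showing about 1 mm clear of the tube mouth (rod drawn about 41 mm against the 40 mm mark). The die block, side cutters and marker pen were not touched.

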